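# Close a filter cassette in the bench locking plier

### The arm

A 7-joint arm with a two-finger parallel gripper is mounted at the origin on a cart in front of the work surface, level with it; the furniture and walls round the work are solid. World frame = base frame: x ahead of the robot, y to its left, z up, the work surface at z = 0. Lengths are in m, angles in rad, forces in N, time in s.
With the tool pointing down it reaches from about 0.35 to 0.9 m from the base axis. Payload 19.9 kg.
Tool frame: the origin (TCP) lies midway between the tips of the shut fingers; the grasp point (between the pads) lies 19 mm behind it; z points along the fingers, y is the line along which they close (so a half turn about z gives the same grasp; the last joint's range is limited). The gripper opens to 94 mm and grips with 3 to 60 N. Pads are 16 mm wide; open, the fingers measure 119 mm over their backs; the gripper's body (75 mm by 177 mm) begins 78 mm behind the grasp point.
Start: joints at [1.139, 0.417, -0.01, 1.614, 0.005, 1.111, -0.053], TCP at [0.237, -0.578, 0.205] pointing down, gripper open.
Joint ranges: [-2.81, 2.81], [-0.39, 2.02], [-1.27, 1.25], [0.06, 2.57], [-1.19, 4.33], [0.19, 2], [-2.82, 2.82]. Speed limits (rad/s): [1.89, 1.89, 2.39, 2.39, 3.01, 3.01, 3.01].

### API

Orientations are given as a rotation vector (axis times angle).
In Python, from bench import bot, read_camera, job, models gives the robot as it stands.
- The arm moves only by the tool move_arm, never from a script. Its argument "deltas" is a list that holds one entry, the list of rows, each a list of 5 numbers: the shift along the tool's x, y, z in cm, then the turn about the tool's z in rad, then the finger opening in cm, from 0 to 9.4. In form: [[[tx, ty, tz, roll, fingers], ...]]. A call has 1 to 20 rows; each row shifts and turns the commanded pose from where the row before left it, along the tool's axes as they then stand; what a row does not reach is not made up. A row lasts 1/10 s, in which the tool goes at most 50 mm and 8.59 degrees, less where a joint would pass 70% of its speed; a pose out of reach is approached as far as the arm can. A call with a gripper value outside its range is refused whole. The fingers move at their own pace and stop on an object; "grip_force" is the grip in N (left out, the last holds). Time passes only in rows, so rows that do not move let the fingers close. It gives the time, the measured TCP pose, the force, the opening and the grip force at its end, in the units of the state.
- bot.observe(): the state, without advancing time (a new reading comes with each control period).
- read_camera(name): name is "scene" or "top"; returns a dict with "img" (400x640x3 uint8, red, green, blue), "mtx" (3x3 intrinsics, pixels), "extrinsics" (4x4, takes a point from camera to world coordinates). Camera axes: x right, y down, z forward; pixel columns grow to the right and rows downward; lengths in m; the calibration is good to about 2 mm. A picture is of the moment at which its call begins. There is no depth.
- job.sign_off(): hands the job in; it is judged then, once.
Trained networks look in the newest picture that a camera, given by its name, has taken for a name from the list of things; names that differ only in an ending like _2 or _b are one class to them, and where a whole thing is asked for, a point or a joint stands for the part that bears it (a point fixed in the world has none). Each returns a list of dicts, best first, with "conf" (0 to 1); they miss things now and then, are a little off and sometimes report something else, mostly with a low value. They report only what shows in the picture. A call takes as long as a camera call. They do not tell look-alikes from the thing itself.
- models.spot_in(query, camera): "xyz" ([x, y, z] in m, in world coordinates, good to about 4 mm: the middle of the surface that is visible of it).
The state is a dict: "t": time; "joint_pos": joint angles; "joint_vel": joint speeds; "tau": joint torques, N m; "ee_pos": TCP position; "orientation": TCP orientation; "contact_force": force on the tool from outside, world axes, zero at the start; "torque": the same for the moment, N m; "finger_gap": finger opening in m; "grip_force": force on a finger pad.
Only numpy, scipy, OpenCV 4.12 (cv2) and the standard library are available. Lean on these libraries where they do the work, as an engineer would, in place of code of your own. Each camera call takes 0.05 s, during which the arm holds its last target. There are 200 camera calls.

### The job

One of the three black filter cassettes in the white rack is still open: its cap stands 4 mm proud and a pale band shows in the gap. Lay it across the nest between the jaws of the locking plier on its bench plate, squeeze the plier's handles together until they snap over centre and stay locked by themselves with your hand off them, so that the cap is pressed fully home; then pull the release lever at the handle's tail outward so that the jaws spring open, and leave the shut cassette lying in the nest. The plier sits a little askew on its plate, so feel for the handles; and the plate is not bolted down but stands on rubber feet: squeeze both handles evenly and pull gently so that it skids no more than 3 mm. The handles need about 20 N each and the lever a few newtons, so never load the plier with more than 60 N in all (both handles together) nor the cassette with more than 40 N, and leave the other two cassettes, the jar and the timer where they are.

Things in the scene. Friction and masses are not known exactly. Their poses are not given: they have to be found in the camera images.
- cassette: The open cassette: black plastic cylinder lying on its side, 38 mm diameter, 36 g. 44 mm long open (pale band 4 mm wide in the gap), 40 mm shut. Origin on its axis, 20 mm from the base's end; own x along the cylinder: base x -20 to +4 mm, cap +8 to +24 open. In the rack its axis is 30 mm above the bench, in any of the three places. Grip it across the diameter, at x about -5 mm.
- cassette_cap (a joint): How far the open cassette's cap is pushed on along the axis: 0 open, 0.004 m fully home (up to 0.005 under the jaws' pressure). Friction fit, about 6 N; stays where it is pushed. Either end may face either jaw.
- cassette_b: A cassette already shut: same look, 38 mm diameter, 40 mm long, no pale band. Bystander. Origin and axes as the open one.
- cassette_c: The second cassette already shut, as cassette_b. Bystander.
- rack: White plastic rack, fixed: plate 66 x 222 x 10 mm, origin under its centre, y along its length. Places at y -78, 0, +78 mm, cassettes' axes along the rack's x: each a pair of rails (tops 14.5 mm above the bench, 32 mm over their outsides, so under the cassette's belly) and a lip at both ends (19 mm high, inner faces x +-29 mm).
- clamp: Grey bench plate 186 x 116 mm, top 11 mm up, loose on rubber feet (2.4 kg with plier, skids at 8 to 15 N on a handle), carrying the steel locking plier, level, z 50 to 70 mm. Own x points from handles to jaws, y from fixed to moving side; origin on the bench. The plier is nipped tight on a stud under clamp_nest, turned there up to 0.055 rad either way from clamp x: not measured, feel for it.
- clamp_nest (a point): Middle of the nest, over the stud, 60 mm above the bench, axes as clamp; at clamp x 65, y 5 mm. The cassette's origin belongs here, its axis along y: belly on two rails (tops 44.5 mm above the bench, 32 mm over their outsides, 30 mm long). Rubber pads at plier y -20 (fixed) and +32 mm (moving jaw, open; tilted, edge at +30), so 3 to 4 mm spare at each end. Fingers have room from x 14 mm on.
- clamp_plate_end (a point): Middle of the plate's rear edge, on its top: clamp x -87, y 0, 11 mm up. All plier measures x, y below are as if it stood square on the plate; turn them about clamp_nest by its hidden angle. Fixed handle: straight bar along x, -112 to -14 mm, y 5.5 (outer face) to 18.5 mm, middle 60 mm above the bench, rigid with the jaws; a screw at its end reaches x -127. Squeeze at x -45 to -55.
- clamp_handle (a joint): Angle of the moving handle: 0 rad open (spring), dead centre 0.64, 0.76 at its rigid stop, where it stays locked, pressing the cassette with 13 N. Outer face at x -52: y 76 mm open (splayed, 0.57 mm more per mm toward its tail, which ends near x -110), 47 mm locked. Squeeze force there: 5 N at first, 15 to 22 N after 10 to 14 mm, none at centre (18 mm); then it snaps on to the stop.
- clamp_lever (a joint): Angle of the release lever at the moving handle's tail: 0 rad at rest (spring), up to 0.55 as its tail is pulled outward (+y). At about 0.3 it has pushed the toggle back over centre; a spring then throws jaws and handle open and the tail swings on by 35 mm. Locked, its upright thumb tab stands at x -150, y 33 mm: 30 mm long in x, 8.5 thick, z 54 to 78 mm. Pull it +y some 40 mm at 4 N.
- jar: Specimen jar with screw lid, 56 x 52 x 78 mm, standing loose; bystander. Origin under its centre.
- timer: Small countdown timer, 64 x 68 x 18 mm, lying loose; bystander. Origin under its centre.
Not all that is in view belongs to the job. Leave any pink look-alike of the cassette alone.

How it is judged:
On the way, in this order (a step that is already met when the one before it is completed fails the run):
1. the open cassette lies in the plier's nest, let go, with the jaws open (x of cassette in the frame of clamp_nest between -0.004 and 0.004 m and y of cassette in the frame of clamp_nest between -0.01 and 0.01 m and z of cassette in the frame of clamp_nest between -0.004 and 0.004 m and angle between the x axis of cassette and the y axis of clamp, either way round below 0.2 rad and contact force between the fingers and cassette below 0.3 N and value of joint clamp_handle below 0.1 rad), for 0.2 s.
2. the plier is locked over centre by itself, hand off, and the cap is pressed home (value of joint clamp_handle above 0.7 rad and value of joint cassette_cap above 0.0035 m and contact force between the fingers and clamp below 0.5 N), for 0.3 s.
3. the release lever is pulled outward (value of joint clamp_lever above 0.1 rad), for 0.05 s.
At the end, for the whole second after the job is handed in: Plier open and untouched (handle within 0.1 rad of open); cap home (pushed on at least 3.5 mm of 4); cassette at rest in the nest: within 4 mm of its centre sideways and in height, 10 mm along the axis, 0.2 rad of the plate's y axis (all of step 1 and value of joint cassette_cap above 0.0035 m and contact force between the fingers and clamp below 0.5 N and linear speed of cassette below 0.02 m/s).
It fails at once if more than 60 N in all between the fingers and the plier (both handles together) (contact force between the fingers and clamp above 60 N).
It fails at once if the arm or the gripper's body pushes on the plier with more than 40 N (contact force between the arm and clamp above 40 N).
It fails at once if the plier's plate skidded more than 3.5 mm at the nest or at its rear edge (distance of any of clamp_nest, clamp_plate_end from where it was at the start of the episode above 0.0035 m).
It fails at once if the cassette squeezed with more than 40 N (contact force between the fingers and cassette above 40 N).
It fails at once if a shut cassette, the jar or the timer moved more than 15 mm (distance of any of cassette_b, cassette_c, jar, timer from where it was at the start of the episode above 0.015 m).
It also fails if it takes over 72 s, if anything falls off the work surface, if the arm or the gripper's body presses on something with over 40 N, if the wrist force passes 120 N, or if a joint passes its speed limit or range.

## Working session

There is one attempt and no reset: what is moved stays moved. The work goes in short steps, Python scripts to look and compute and a tool call to move; the robot and the scene stay as the last step left them, time stands still between calls to the robot, and variables do not carry over. Pictures are saved under pics/ and viewed, at most 12 in all, crops included, and the job is handed in when it is done.

Besides the shell and the picture viewer there is one more tool, called after ">>>" as name([rows], argument=value, ...), one row to a line, values as JSON. move_arm: Moves the arm, as the interface text tells. Its arguments: {"type":"object","properties":{"deltas":{"type":"array","items":{"type":"array","items":{"type":"array","items":{"type":"number"}}}},"grip_force":{"type":"number"}},"required":["deltas"]}

```bash
mkdir -p pics; python3 - <<'E'
from bench import bot, read_camera, job, models
import cv2,numpy as np
s=bot.observe(); print(s)
for c in ("scene","top"):
    d=read_camera(c); cv2.imwrite(f"pics/{c}0.png",d["img"][:,:,::-1]); print(c,d["mtx"].tolist(),np.round(d["extrinsics"],4).tolist())
    for q in ["cassette","rack","clamp","clamp_handle","clamp_lever","clamp_nest","clamp_plate_end","jar","timer"]:
        print(q,[(np.round(r["xyz"],3).tolist(),round(r["conf"],2)) for r in models.spot_in(q,c)])
E
```

```text
{'t': 0.0, 'joint_pos': array([ 1.1395131 ,  0.41798327, -0.01029628,  1.61415943,  0.00471424,
        1.11065025, -0.05297556]), 'joint_vel': array([-0.00105619, -0.00142412, -0.00025681,  0.00103479, -0.00038819,
       -0.00023231,  0.00080139]), 'tau': array([-3.42330159e-04, -8.51256609e+01,  6.38184752e-01, -4.25994515e+01,
       -4.89347312e-02,  1.85407087e-02,  1.23515201e-04]), 'ee_pos': array([ 0.23733835, -0.57779775,  0.2048257 ]), 'orientation': array([-3.08099947e+00, -6.08233162e-01,  5.17181091e-04]), 'contact_force': array([-0.28303817, -0.8928521 ,  0.63060099]), 'torque': array([-0.02798318,  0.01964767,  0.02912816]), 'grip_force': 0.0, 'finger_gap': 0.09388654403586542}
scene [[495.3270314270044, 0.0, 322.46986918557803], [0.0, 495.3270314270044, 202.35006643626184], [0.0, 0.0, 1.0]] [[0.443, -0.537, 0.7179, -0.5626], [-0.8962, -0.2444, 0.3702, -0.3962], [-0.0233, -0.8074, -0.5895, 0.9349], [0.0, 0.0, 0.0, 1.0]]
cassette [([0.414, -0.194, 0.042], 0.8), ([0.396, -0.019, 0.03], 0.8), ([0.412, -0.114, 0.04], 0.74), ([0.414, -0.269, 0.041], 0.54)]
rack [([0.408, -
[... 411 characters left out ...]
, [0.0, 0.0, 1.0]] [[0.003, -0.9994, 0.0334, 0.4267], [-0.9996, -0.0039, -0.0266, 0.178], [0.0267, -0.0333, -0.9991, 1.1376], [0.0, 0.0, 0.0, 1.0]]
cassette [([0.424, -0.108, 0.045], 0.74), ([0.407, -0.017, 0.035], 0.62), ([0.428, -0.183, 0.048], 0.49)]
rack [([0.427, -0.174, 0.011], 0.59), ([0.423, 0.376, 0.072], 0.18)]
clamp [([0.496, 0.351, 0.06], 0.86)]
clamp_handle [([0.425, 0.378, 0.07], 0.77)]
clamp_lever [([0.497, 0.351, 0.06], 0.64), ([0.358, 0.389, 0.064], 0.58)]
clamp_nest [([0.502, 0.346, 0.06], 0.66)]
clamp_plate_end [([0.496, 0.354, 0.057], 0.62)]
jar [([0.414, 0.52, 0.08], 0.89)]
timer [([0.368, 0.134, 0.015], 0.83), ([0.356, 0.387, 0.067], 0.45), ([0.497, 0.352, 0.06], 0.19)]
```

View pics/top0.png

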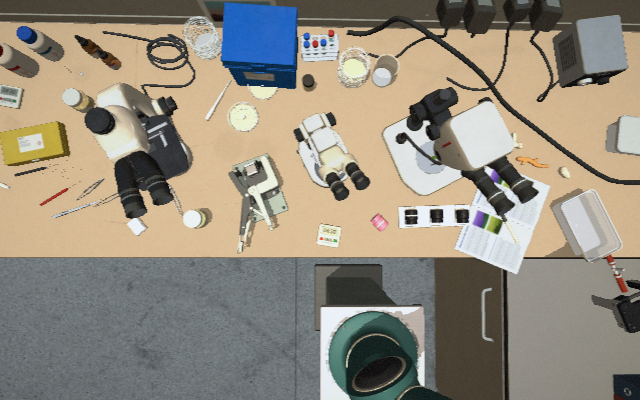

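View pics/scene0.png

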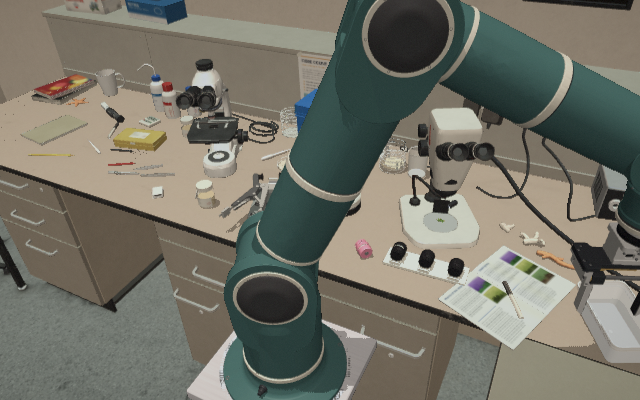

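Top view: the pink look-alike is at (379,222). The rack cassettes are at (411,215), (437,215) and (462,215), and the clamp is at about (257,200). I'll enlarge the rack and the clamp.

```bash
python3 - <<'E'
import cv2,numpy as np
t=cv2.imread("pics/top0.png"); s=cv2.imread("pics/scene0.png")
a=cv2.resize(t[200:232,395:475],None,fx=5,fy=5,interpolation=cv2.INTER_CUBIC)
b=cv2.resize(s[232:286,380:475],(400,227),interpolation=cv2.INTER_CUBIC)
c=cv2.resize(t[145:257,222:298],None,fx=5,fy=5,interpolation=cv2.INTER_CUBIC)
o=np.zeros((600,790,3),np.uint8); o[:560,:380]=c; o[:160,390:790]=a; o[180:407,390:790]=b
cv2.imwrite("pics/crop0.png",o)
E
```

```text
(no output)
```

View pics/crop0.png

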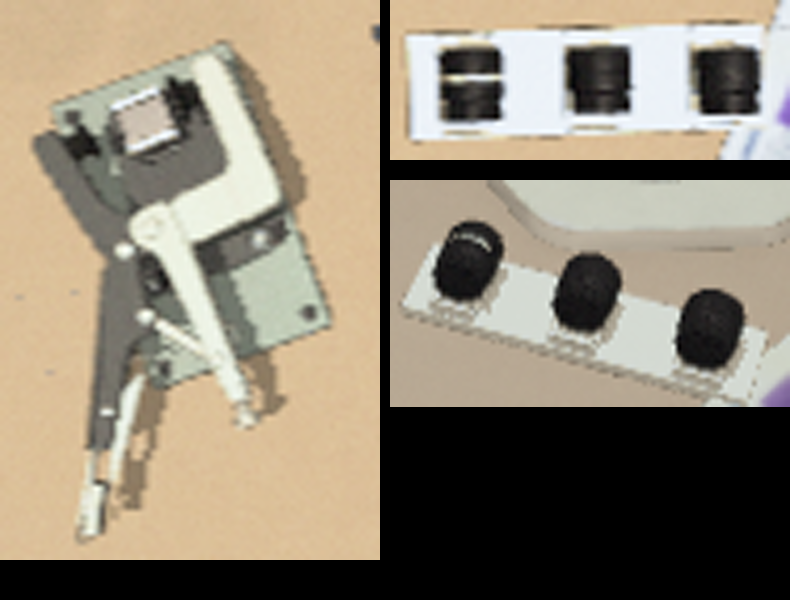

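The candidates in the top view are the cassettes at (411,215), (437,215) and (462,215), plus the pink one at (379,222). Only the left one at (411,215) shows the pale band across it, at row 215.6. The band lies nearer the image-up end, so the cap faces world +x. Next I'll compute the cassette and clamp poses.

```bash
cat > h.py <<'E'
import numpy as np
from scipy.optimize import least_squares
T=dict(K=np.array([[369.4034539,0,323.9433363],[0,369.4034539,203.5256809],[0,0,1]]),
E=np.array([[0.003,-0.9994,0.0334,0.4267],[-0.9996,-0.0039,-0.0266,0.178],[0.0267,-0.0333,-0.9991,1.1376],[0,0,0,1.]]))
def back(uv,z,c=T):
    d=c["E"][:3,:3]@np.linalg.inv(c["K"])@np.array([uv[0],uv[1],1.]); o=c["E"][:3,3]
    return o+d*(z-o[2])/d[2]
def proj(p,c=T):
    q=c["K"]@(c["E"][:3,:3].T@(np.asarray(p)-c["E"][:3,3])); return q[:2]/q[2]
E
python3 - <<'E'
from h import *
P=lambda x,y:(222+x/5-.4,145+y/5-.4)
C=[(P(55,105),(.5*.186,.058)),(P(232,42),(.093,-.058)),(P(330,325),(-.093,-.058)),(P(165,385),(-.093,.058))]
W=[back(p,.011)[:2] for p,_ in C]; print(np.round(W,4))
# rear edge at clamp x=-87 -> plate centre at x=+6
def f(v):
    R=np.array([[np.cos(v[2]),-np.sin(v[2])],[np.sin(v[2]),np.cos(v[2])]])
    return np.ravel([w-(v[:2]+R@(np.array(q)+[.006,0])) for w,(p,q) in zip(W,C)])
r=least_squares(f,[.45,.36,0]); print(r.x,np.round(r.fun,4))
v=r.x;R=np.array([[np.cos(v[2]),-np.sin(v[2])],[np.sin(v[2]),np.cos(v[2])]])
print("nest",v[:2]+R@[.065,.005])
for n,p,z in [("handle out top",P(208,240),.07),("handle out end",P(243,385),.07),("screw tip",P(247,422),.06),("hand in top",P(178,235),.07),("hand in end",P(220,390),.07),("tab",P(92,508),.078),("nest rails mid",P(148,120),.0445),("movhandle tail out",P(90,450),.07),("movhandle mid out",P(103,330),.07)]:
    w=back(p,z)[:2]; print(n,np.round(w,4),"clamp",np.round(R.T@(w-v[:2]),4))
A=lambda x,y:(395+(x-390)/5-.4,200+y/5-.4)
for p,z in [(A(472,44),.04),(A(472,122),.04),(A(472,78),.049),(A(440,85),.03),(A(503,85),.03)]: print(np.round(back(p,z),4))
for p in [A(408,34),A(412,138)]: print("rack corner",np.round(back(p,.01),4))
E
```

```text
[[0.5787 0.4264]
 [0.6181 0.3194]
 [0.4454 0.2586]
 [0.4087 0.3582]]
[0.50712418 0.33852567 0.3580817 ] [-0.0008 -0.0012 -0.0021  0.0005 -0.0005  0.0049  0.0034 -0.0042]
nest [0.5662489  0.36598961]
handle out top [0.4932 0.3248] clamp [-0.0178 -0.0079]
handle out end [0.4098 0.3041] clamp [-0.1033  0.0019]
screw tip [0.3882 0.3028] clamp [-0.1239  0.0082]
hand in top [0.496  0.3421] clamp [-0.0091  0.0072]
hand in end [0.4069 0.3172] clamp [-0.1014  0.0152]
tab [0.3398 0.3881] clamp [-0.1393  0.1051]
nest rails mid [0.5657 0.3643] clamp [0.0639 0.0036]
movhandle tail out [0.3723 0.3912] clamp [-0.1078  0.0966]
movhandle mid out [0.4411 0.3845] clamp [-0.0457  0.0662]
[ 0.4498 -0.1118  0.04  ]
[ 0.4032 -0.1115  0.04  ]
[ 0.4295 -0.1093  0.049 ]
[ 0.4252 -0.0949  0.03  ]
[ 0.4253 -0.1331  0.03  ]
rack corner [ 0.4565 -0.0802  0.01  ]
rack corner [ 0.3927 -0.0824  0.01  ]
```

```bash
python3 - <<'E'
from h import *
import cv2
S=dict(K=np.array([[495.327,0,322.47],[0,495.327,202.35],[0,0,1]]),E=np.array([[0.443,-0.537,0.7179,-0.5626],[-0.8962,-0.2444,0.3702,-0.3962],[-0.0233,-0.8074,-0.5895,0.9349],[0,0,0,1.]]))
def tri(a,b):
    f=lambda p:np.r_[proj(p,T)-a,proj(p,S)-b]
    r=least_squares(f,[.5,-.2,.2]); return np.round(r.x,3),np.round(r.fun,1)
print(tri((502,210),(484,152)),tri((478,188),(460,152)),tri((368,183),(355,205)))
t=cv2.imread("pics/top0.png"); s=cv2.imread("pics/scene0.png")
o=np.zeros((600,800,3),np.uint8)
a=cv2.resize(t[85:225,375:555],(720,560))
o[:560,:400]=cv2.resize(t[80:220,420:520],(400,560)); o[:400,400:]=cv2.resize(s[100:200,410:510],(400,400))
cv2.imwrite("pics/mic.png",o)
E
```

```text
(array([ 0.453, -0.257,  0.344]), array([ 11.6,  -5.5, -13. ,   5.5])) (array([ 0.498, -0.207,  0.314]), array([ 6.4, -3.1, -7.4,  2.9])) (array([0.514, 0.036, 0.081]), array([-4.5,  2.5,  5.2, -0.9]))
```

View pics/mic.png

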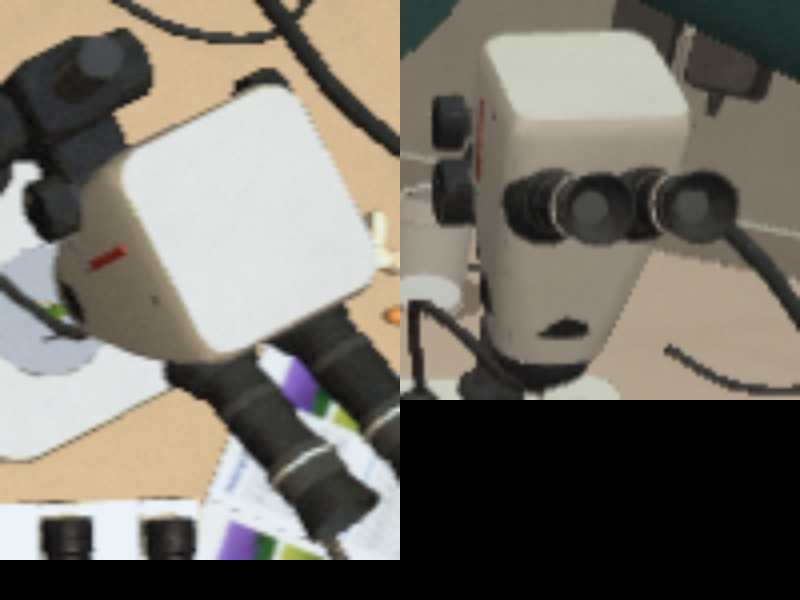

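The left eyepiece tip is at top (507,207) and scene (457,151). I'll triangulate it for clearance.

```bash
python3 - <<'E'
from h import *
S=dict(K=np.array([[495.327,0,322.47],[0,495.327,202.35],[0,0,1]]),E=np.array([[0.443,-0.537,0.7179,-0.5626],[-0.8962,-0.2444,0.3702,-0.3962],[-0.0233,-0.8074,-0.5895,0.9349],[0,0,0,1.]]))
def tri(a,b):
    f=lambda p:np.r_[proj(p,T)-a,proj(p,S)-b]
    r=least_squares(f,[.5,-.2,.2]); return np.round(r.x,3),np.round(r.fun,1)
print(tri((507,207),(457,151)),tri((530,195),(484,151)))
E
```

```text
(array([ 0.445, -0.229,  0.361]), array([-1.8,  0.9,  2.1, -0.9])) (array([ 0.472, -0.282,  0.359]), array([-1.1,  0.5,  1.3, -0.6]))
```

>>> move_arm([
  [[0, 0, 0, 0.12, 6], [0, 0, 0, 0.12, 6], [0, 0, 0, 0.115, 6], [0.8, -3.1, 0, 0, 6], [0.8, -3.1, 0, 0, 6], [0.8, -3.1, 0, 0, 6], [0.8, -3.1, 0, 0, 6], [0.8, -3.1, 0, 0, 6], [0.8, -3.1, 0, 0, 6], [0.8, -3.1, 0, 0, 6], [0.8, -3.1, 0, 0, 6], [0.8, -3.1, 0, 0, 6], [0.8, -3.1, 0, 0, 6], [0.8, -3.1, 0, 0, 6], [0.8, -3.1, 0, 0, 6], [0.8, -3.1, 0, 0, 6], [0.8, -3.1, 0, 0, 6], [0.8, -3.1, 0, 0, 6], [0, 0, 0, 0, 6], [0, 0, 0, 0, 6]],
], grip_force=12)

```text
t: 3.0
ee_pos: [0.3413, -0.1091, 0.2056]
orientation: [3.141, 0.057, 0.001]
contact_force: [-0.6, -0.3, -0.1]
finger_gap: 0.0604
grip_force: 0.0
```

```bash
python3 - <<'E'
from bench import read_camera
import cv2,numpy as np
d=read_camera("scene")["img"][:,:,::-1]; t=read_camera("top")["img"][:,:,::-1]
cv2.imwrite("pics/s1.png",d); cv2.imwrite("pics/t1.png",t)
o=np.zeros((600,800,3),np.uint8)
o[:,:400]=cv2.resize(t[150:250,228:295],(400,600),interpolation=cv2.INTER_CUBIC)
o[:520,400:]=cv2.resize(d[145:249,210:290],(400,520),interpolation=cv2.INTER_CUBIC)
cv2.imwrite("pics/clamp1.png",o)
E
```

```text
(no output)
```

View pics/clamp1.png

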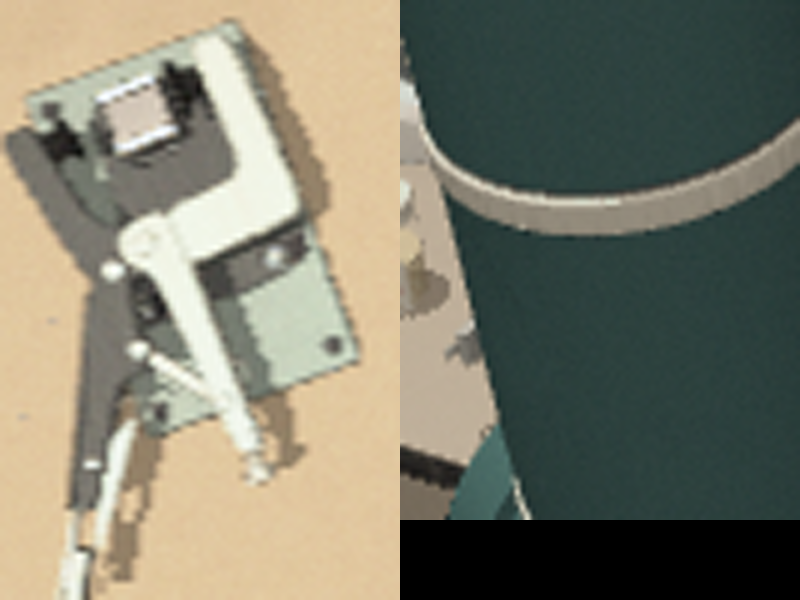

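The scene view is blocked by the arm. The top crop shows the plate corners at (25,97), (238,18), (358,358) and (150,435). I'll fit the edges numerically.

```bash
python3 - <<'E'
from h import *
import cv2
t=cv2.imread("pics/t1.png")
P=lambda x,y:np.array((228+x/5.97-.4,150+y/6-.4))
g=t.astype(float)
from scipy.ndimage import map_coordinates
def edge(a,b,ch,n=14,half=3.0):
    # sub-pixel max gradient positions across line a-b
    a,b=P(*a),P(*b); d=(b-a)/np.linalg.norm(b-a); nrm=np.array([-d[1],d[0]]); s=np.linspace(-half,half,61); out=[]
    for u in np.linspace(0,1,n):
        p=a+u*(b-a); q=p+s[:,None]*nrm
        v=map_coordinates(ch,[q[:,1],q[:,0]],order=1); v=np.convolve(v,np.ones(7)/7,'same'); k=5+np.argmax(np.abs(np.gradient(v))[5:-5]); out.append(q[k])
    out=np.array(out)
    x,y=[],[]
    l=cv2.fitLine(out.astype(np.float32),cv2.DIST_HUBER,0,.01,.01).ravel()
    return l,out
def report(n,a,b,ch,z):
    l,o=edge(a,b,ch); p=l[2:]; w0=back(p-10*l[:2],z)[:2]; w1=back(p+10*l[:2],z)[:2]; e=w0-w1; e*=np.sign(e[0])
    r=np.abs((o-p)@np.array([-l[1],l[0]])); print(n,"ang",round(np.arctan2(e[1],e[0]),4),"mid",np.round((w0+w1)/2,4),"res",np.round(np.median(r),2)); return p,l
rb=g[:,:,2]-g[:,:,0]   # wood has R>B
L=g.sum(2)/3
pl=[report("plate left",(45,160),(15+25,100+50),rb,.011)] if 0 else []
report("plate top",(45,90),(225,23),rb,.011)
report("plate bottom",(165,430),(220,409),rb,.011)
report("plate bottom2",(275,389),(350,361),rb,.011)
report("plate right",(310,222),(354,345),rb,.011)
report("jaw right (z50-70)",(242,45),(298,200),L,.06)
report("handle outer",(213,290),(255,430),L,.06)
report("handle outer rb",(213,290),(255,430),rb,.06)
report("handle inner",(178,290),(232,420),L,.07)
report("mov outer",(88,300),(70,495),L,.07)
report("rail",(97,97),(148,77),L,.0445)
report("rail2",(118,155),(176,133),L,.0445)
for n,c in [("boltTL",(53,110)),("boltBR",(333,344)),("boltBL",(158,410))]: print(n,np.round(back(P(*c),.013)[:2],4))
for n,c,z in [("pivot",(148,240),.07),("screwend",(258,475),.06),("tab top",(75,580),.078)]: print(n,np.round(back(P(*c),z)[:2],4))
E
```

```text
plate top ang -1.2093 mid [0.5999 0.3735] res 0.11
plate bottom ang -1.1748 mid [0.4137 0.3416] res 0.1
plate bottom2 ang -1.2144 mid [0.4361 0.2808] res 0.15
plate right ang 0.358 mid [0.4847 0.2709] res 0.14
jaw right (z50-70) ang 0.4252 mid [0.5576 0.2999] res 0.17
handle outer ang 0.3697 mid [0.4431 0.3178] res 0.13
handle outer rb ang 0.4581 mid [0.4398 0.3156] res 0.69
handle inner ang 0.644 mid [0.448  0.3309] res 1.07
mov outer ang -0.0621 mid [0.424  0.3892] res 0.33
rail ang -1.1533 mid [0.5765 0.3724] res 0.16
rail2 ang -1.1438 mid [0.5513 0.361 ] res 0.08
boltTL [0.5714 0.4142]
boltBR [0.4535 0.2713]
boltBL [0.4198 0.3596]
pivot [0.5017 0.3559]
screwend [0.3888 0.3033]
tab top [0.3396 0.3877]
```

Plate yaw is 0.358, and the nest is near (0.565,0.368). The rails and jaw edge suggest the plier is turned about +0.055, so plier yaw is about 0.41. Next is the pick.

>>> move_arm([
  [[0, 0, 3.2, 0, 6], [0, 0, 3.2, 0, 6], [0, 0, 3.1, 0, 6], [2.6, 0.2, 0, 0, 6], [2.6, 0.2, 0, 0, 6], [2.55, 0.24, 0, 0, 6], [0, 0, 2.5, 0, 6], [0, 0, 2.5, 0, 6], [0, 0, 2.5, 0, 6], [0, 0, 1.2, 0, 6], [0, 0, 1.0, 0, 6], [0, 0, 0, 0, 6]],
])

```text
t: 4.3
ee_pos: [0.4185, -0.1131, 0.0129]
orientation: [-3.141, -0.054, 0.002]
contact_force: [-0.7, -0.4, 0.8]
finger_gap: 0.0603
grip_force: 0.0
```

```bash
python3 - <<'E'
from bench import read_camera
import cv2,numpy as np
d=read_camera("scene")["img"][:,:,::-1]; t=read_camera("top")["img"][:,:,::-1]
o=np.zeros((400,800,3),np.uint8)
o[:,:400]=cv2.resize(t[180:240,380:480],(400,400)[:2],interpolation=cv2.INTER_CUBIC)
o[:,400:]=cv2.resize(d[200:300,370:490],(400,400),interpolation=cv2.INTER_CUBIC)
cv2.imwrite("pics/pick.png",o)
E
```

```text
(no output)
```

View pics/pick.png

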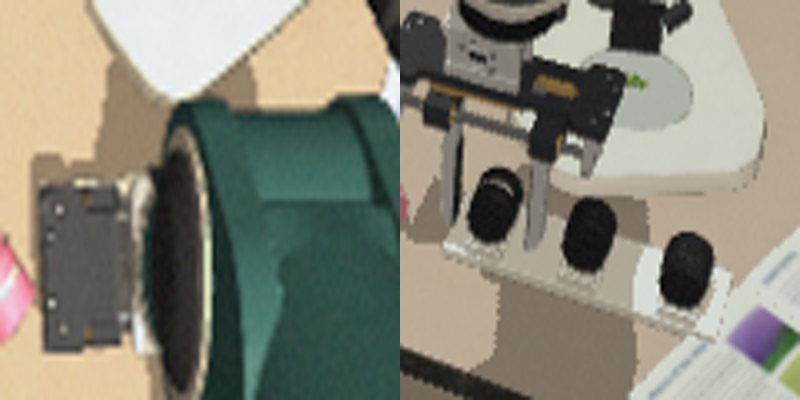

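The fingers straddle the open cassette, at crop (452,190) and (537,210), so I'll grip it.

>>> move_arm([
  [[0, 0, 0, 0, 3.6], [0, 0, 0, 0, 3.6], [0, 0, 0, 0, 3.6], [0, 0, 0, 0, 3.6], [0, 0, 0, 0, 3.6]],
], grip_force=12)

```text
t: 4.9
ee_pos: [0.4191, -0.1128, 0.0137]
orientation: [3.141, 0.055, 0.001]
contact_force: [0.4, 1.7, 5.4]
finger_gap: 0.0378
grip_force: 12.0
```

>>> move_arm([
  [[0, 0, -1.5, 0, 3.6], [0, 0, -3, 0, 3.6], [0, 0, -3, 0, 3.6], [0, 0, -2.5, 0, 3.6], [-2.6, 0, 0, 0, 3.6], [-2.6, 0, 0, 0, 3.6], [-2.6, 0, 0, 0, 3.6], [0, 0, -3, 0, 3.6], [0, 0, -3, 0, 3.6], [0, 0, -3, 0, 3.6], [0.2, -2, 0, 0, 3.6], [0.3, -3.4, 0, 0, 3.6], [0.3, -3.5, 0, 0, 3.6], [0.3, -3.5, 0, 0, 3.6], [0.3, -3.5, 0, 0, 3.6], [0.3, -3.5, 0, 0, 3.6], [0.3, -3.5, 0, 0, 3.6], [0.3, -3.5, 0, 0, 3.6], [0.3, -3.5, 0, 0, 3.6], [0.3, -3.5, 0, 0, 3.6]],
])

```text
t: 6.9
ee_pos: [0.3582, 0.2205, 0.2036]
orientation: [3.141, 0.054, 0.001]
contact_force: [-0.3, -0.2, -0.2]
finger_gap: 0.0376
grip_force: 12.0
```

>>> move_arm([
  [[0, 0, 0, -0.13, 3.6], [0, 0, 0, -0.13, 3.6], [0, 0, 0, -0.13, 3.6], [0, 0, 0, -0.13, 3.6], [0, 0, 0, -0.13, 3.6], [0, 0, 0, -0.13, 3.6], [0, 0, 0, -0.13, 3.6], [0, 0, 0, -0.13, 3.6], [0, 0, 0, -0.13, 3.6], [0, 0, 0, -0.13, 3.6], [0, 0, 0, -0.13, 3.6], [0, 0, 0, -0.13, 3.6], [0, 0, 0, -0.13, 3.6], [0, 0, 0, -0.13, 3.6], [0, 0, 0, -0.125, 3.6], [0, 0, 0, 0, 3.6]],
])

```text
t: 8.5
ee_pos: [0.3583, 0.219, 0.2034]
orientation: [-1.721, -2.628, 0.0]
contact_force: [-0.2, -0.3, -0.5]
finger_gap: 0.0378
grip_force: 12.0
```

```bash
cat >> h.py <<'E'
def rel(s,tgt):
    """tool-frame shift in cm from the state's pose to world point tgt"""
    from scipy.spatial.transform import Rotation as R
    M=R.from_rotvec(s["orientation"]).as_matrix()
    return np.round(100*M.T@(np.array(tgt)-s["ee_pos"]),2),"yaw",round(float(np.arctan2(M[1,0],M[0,0])),3)
E
python3 - <<'E'
from h import *
from bench import bot
s=bot.observe(); print(s["joint_pos"]); print(rel(s,[.5678,.3616,.15]))
E
```

```text
[ 0.37700062  0.12567624 -1.05021437  2.06823639  0.12833131  1.01456215
 -0.32663742]
(array([ 4.69, 24.91,  5.33]), 'yaw', 1.982)
```

>>> move_arm([
  [[0.47, 2.49, 0, 0, 3.6], [0.47, 2.49, 0, 0, 3.6], [0.47, 2.49, 0, 0, 3.6], [0.47, 2.49, 0, 0, 3.6], [0.47, 2.49, 0, 0, 3.6], [0.47, 2.49, 0, 0, 3.6], [0.47, 2.49, 0, 0, 3.6], [0.47, 2.49, 0, 0, 3.6], [0.47, 2.49, 0, 0, 3.6], [0.46, 2.5, 0, 0, 3.6], [0, 0, 2.5, 0, 3.6], [0, 0, 2.8, 0, 3.6], [0, 0, 0, 0, 3.6], [0, 0, 0, 0, 3.6]],
])

```text
t: 9.9
ee_pos: [0.5682, 0.3613, 0.1508]
orientation: [-1.727, -2.624, 0.001]
contact_force: [-0.2, -0.2, -0.0]
finger_gap: 0.0379
grip_force: 12.0
```

```bash
python3 - <<'E'
from h import *
from bench import bot,read_camera,models
import cv2
s=bot.observe(); print(s["joint_pos"]); print(rel(s,[.5678,.3616,.044]))
d=read_camera("scene")["img"][:,:,::-1]; t=read_camera("top")["img"][:,:,::-1]
o=np.zeros((560,800,3),np.uint8)
o[:480,:400]=cv2.resize(t[130:250,220:320],(400,480),interpolation=cv2.INTER_CUBIC)
o[:,400:]=cv2.resize(d[80:220,210:310],(400,560),interpolation=cv2.INTER_CUBIC)
cv2.imwrite("pics/nest.png",o)
E
```

```text
[-0.06731286  0.69952439 -0.83525456  1.51047776  0.54317811  1.17593614
 -0.59087596]
(array([ 4.000e-02, -1.000e-02,  1.068e+01]), 'yaw', 1.978)
```

View pics/nest.png

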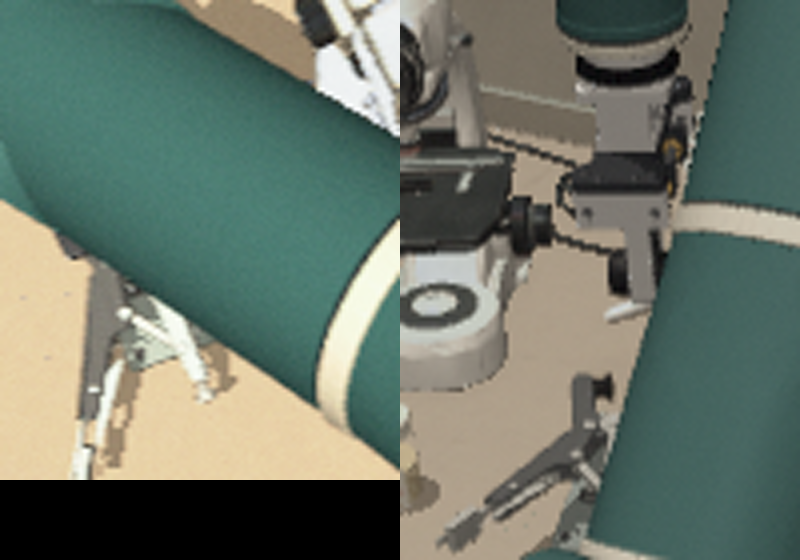

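The cassette hangs in the gripper over the nest, with the finger at crop (640,290). I'll lower it and watch the forces.

>>> move_arm([
  [[0, 0, 2.3, 0, 3.6], [0, 0, 2.3, 0, 3.6], [0, 0, 2, 0, 3.6], [0, 0, 1, 0, 3.6], [0, 0, 0.7, 0, 3.6], [0, 0, 0.7, 0, 3.6], [0, 0, 0, 0, 3.6]],
])

```text
t: 10.7
ee_pos: [0.5681, 0.3618, 0.0606]
orientation: [-1.724, -2.626, -0.001]
contact_force: [-1.6, 3.2, -1.9]
finger_gap: 0.0379
grip_force: 12.0
```

>>> move_arm([
  [[0.1, 0, 0, 0, 3.6], [0.1, 0, 0, 0, 3.6], [0, 0, 0, 0, 3.6]],
])

```text
t: 11.0
ee_pos: [0.5677, 0.3631, 0.0609]
orientation: [1.724, 2.626, 0.0]
contact_force: [0.5, -0.4, -0.3]
finger_gap: 0.0377
grip_force: 12.0
```

>>> move_arm([
  [[0.08, 0, 0, 0, 3.6], [0, 0, 0.5, 0, 3.6], [0, 0, 0.4, 0, 3.6], [0, 0, 0.3, 0, 3.6], [0, 0, 0, 0, 3.6]],
])

```text
t: 11.5
ee_pos: [0.5669, 0.3637, 0.0478]
orientation: [-1.724, -2.626, 0.001]
contact_force: [-0.3, -0.3, 0.5]
finger_gap: 0.0376
grip_force: 12.0
```

>>> move_arm([
  [[0, 0, 0.15, 0, 3.6], [0, 0, 0.1, 0, 3.6], [0, 0, 0.05, 0, 3.6], [0, 0, 0, 0, 3.6]],
])

```text
t: 11.9
ee_pos: [0.5671, 0.3639, 0.0454]
orientation: [-1.724, -2.626, 0.0]
contact_force: [-0.7, -0.6, -0.6]
finger_gap: 0.0375
grip_force: 12.0
```

>>> move_arm([
  [[0, 0, 0.08, 0, 3.6], [0, 0, 0.08, 0, 3.6], [0, 0, 0, 0, 3.6]],
])

```text
t: 12.2
ee_pos: [0.5673, 0.364, 0.0441]
orientation: [1.724, 2.626, 0.001]
contact_force: [0.4, 0.7, 2.4]
finger_gap: 0.0377
grip_force: 12.0
```

>>> move_arm([
  [[0, 0, 0, 0, 4.0], [0, 0, 0, 0, 4.4], [0, 0, 0, 0, 4.8], [0, 0, 0, 0, 5.2], [0, 0, -1.5, 0, 5.2], [0, 0, -2.5, 0, 5.2], [0, 0, -3, 0, 5.2], [0, 0, -4, 0, 5.2], [0, 0, -4, 0, 5.2], [0, 0, 0, 0, 5.2]],
])

```text
t: 13.2
ee_pos: [0.5684, 0.3657, 0.2006]
orientation: [1.722, 2.624, 0.011]
contact_force: [0.2, 0.0, -0.1]
finger_gap: 0.0523
grip_force: 0.0
```

```bash
python3 - <<'E'
from h import *
from bench import bot
s=bot.observe(); print(s["ee_pos"],s["joint_pos"])
yc=.358; ex=np.array([np.cos(yc),np.sin(yc)]); ey=np.array([-ex[1],ex[0]])
nest=np.array([.565,.3685])
def pl(x,y,a): # plier coords -> world
    yp=yc+a; fx=np.array([np.cos(yp),np.sin(yp)]); fy=np.array([-fx[1],fx[0]]); return nest+(x-.065)*fx+(y-.005)*fy
for a in (-.055,0,.055):
  print(a,"fixed outer",pl(-.05,.0055,a),"mov outer",pl(-.05,.075,a),"mid",pl(-.05,.040,a),"tail",pl(-.11,.107,a),"tab locked",pl(-.15,.033,a),"screw",pl(-.127,.012,a))
print(rel(s,[*pl(-.05,.040,.055),.155]))
E
```

```text
[0.5683744  0.36574671 0.20058717] [-0.06048308  0.65464748 -0.86142214  1.46402419  0.51029504  1.24853476
 -0.56871985]
-0.055 fixed outer [0.45508956 0.33466296] mov outer [0.43435181 0.40099693] mid [0.44479528 0.36759134] tail [0.36753676 0.4136361 ] tab locked [0.35143941 0.33107173] screw [0.37965774 0.31789122]
0 fixed outer [0.45711586 0.3286721 ] mov outer [0.43276294 0.39376577] mid [0.445027   0.36098478] tail [0.36535411 0.40271285] tab locked [0.35381986 0.31938841] screw [0.38272008 0.30777906]
0.055 fixed outer [0.45946842 0.32280169] mov outer [0.43157398 0.38645819] mid [0.44562154 0.35440096] tail [0.36377524 0.39168612] tab locked [0.35683896 0.30785362] screw [0.38633368 0.29785054]
(array([  3.84, -11.75,   4.48]), 'yaw', 1.98)
```

>>> move_arm([
  [[1, -2.9, 0, 0, 9.4], [1, -2.9, 0, 0, 9.4], [1, -2.9, 0, 0, 9.4], [1, -3, 0, 0, 9.4], [0, 0, 0, -0.13, 9.4], [0, 0, 0, -0.13, 9.4], [0, 0, 0, -0.13, 9.4], [0, 0, 0, -0.13, 9.4], [0, 0, 0, -0.13, 9.4], [0, 0, 0, -0.13, 9.4], [0, 0, 0, -0.13, 9.4], [0, 0, 0, -0.13, 9.4], [0, 0, 0, -0.13, 9.4], [0, 0, 0, -0.13, 9.4], [0, 0, 0, -0.13, 9.4], [0, 0, 0, -0.13, 9.4], [0, 0, 0, 0, 9.4]],
])

```text
t: 14.9
ee_pos: [0.4438, 0.354, 0.1943]
orientation: [-0.625, 3.079, 0.0]
contact_force: [1.0, -0.2, -0.7]
finger_gap: 0.0943
grip_force: 0.0
```

```bash
python3 - <<'E'
from h import *
from bench import bot,read_camera,models
import cv2
s=bot.observe(); print(s["ee_pos"],s["joint_pos"],rel(s,[.4454,.3562,.15]))
d=read_camera("scene")["img"][:,:,::-1]; t=read_camera("top")["img"][:,:,::-1]
for c in("top","scene"):
  print([(np.round(r["xyz"],3),round(r["conf"],2)) for r in models.spot_in("cassette",c)])
o=np.zeros((560,800,3),np.uint8)
o[:480,:400]=cv2.resize(t[130:250,220:320],(400,480),interpolation=cv2.INTER_CUBIC)
o[:,400:]=cv2.resize(d[80:220,210:310],(400,560),interpolation=cv2.INTER_CUBIC)
cv2.imwrite("pics/nest2.png",o)
E
```

```text
[0.44380238 0.35400415 0.19430116] [ 0.14885594  0.63141387 -1.2279006   1.74433959  0.63114915  1.22921812
  0.72603802] (array([-0.23,  0.14,  4.43]), 'yaw', -2.741)
[(array([ 0.405, -0.016,  0.034]), 0.73), (array([ 0.43, -0.26,  0.04]), 0.67), (array([0.559, 0.371, 0.078]), 0.56), (array([ 0.428, -0.184,  0.048]), 0.44)]
[(array([ 0.413, -0.193,  0.046]), 0.82), (array([ 0.419, -0.269,  0.038]), 0.81), (array([ 0.394, -0.022,  0.03 ]), 0.72), (array([0.551, 0.371, 0.069]), 0.63)]
```

View pics/nest2.png

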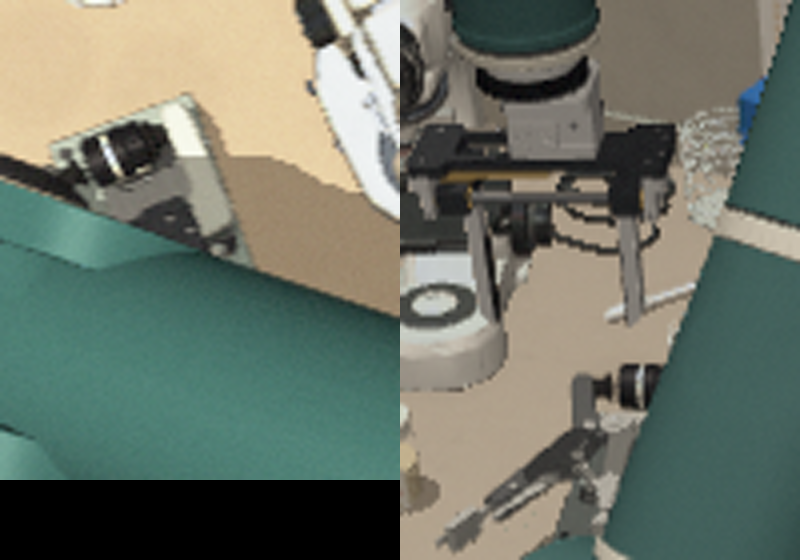

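The cassette lies in the nest with the band at crop (108,150) and the cap toward the moving jaw. I'll lower the open fingers round the handles.

>>> move_arm([
  [[0, 0.3, 2, 0, 9.4], [0, 0, 3, 0, 9.4], [0, 0, 3, 0, 9.4], [0, 0, 2, 0, 9.4], [0, 0, 1, 0, 9.4], [0, 0, 1, 0, 9.4], [0, 0, 1, 0, 9.4], [0, 0, 1, 0, 9.4], [0, 0, 1, 0, 9.4], [0, 0, 0, 0, 9.4]],
])

```text
t: 16.1
ee_pos: [0.4424, 0.3564, 0.0428]
orientation: [0.621, -3.078, 0.001]
contact_force: [0.4, 0.3, -0.3]
finger_gap: 0.0938
grip_force: 0.0
```

```bash
python3 - <<'E'
from h import *
from bench import bot
s=bot.observe(); print(s["ee_pos"],s["joint_pos"],rel(s,[.4454,.3562,.042]))
E
```

```text
[0.4423593  0.35643651 0.04277027] [ 0.02675113  0.79894428 -1.04778303  1.85299285  0.82678302  1.00359882
  0.58641174] (array([-0.27, -0.14,  0.08]), 'yaw', -2.743)
```

>>> move_arm([
  [[0, 0.3, 0, 0, 9.4], [0, 0.3, 0, 0, 9.4], [0, 0, 0, 0, 9.4]],
])

```text
t: 16.4
ee_pos: [0.4402, 0.363, 0.0443]
orientation: [-0.622, 3.079, 0.001]
contact_force: [0.7, 0.9, 0.4]
finger_gap: 0.094
grip_force: 0.0
```

>>> move_arm([
  [[0, 0.15, 0, 0, 9.4], [0, 0, 0, 0, 9.4]],
])

```text
t: 16.6
ee_pos: [0.4398, 0.3639, 0.0441]
orientation: [-0.622, 3.079, 0.0]
contact_force: [-0.4, 0.1, -0.4]
finger_gap: 0.0943
grip_force: 0.0
```

>>> move_arm([
  [[0, 0.1, 0, 0, 9.4], [0, 0, 0, 0, 9.4]],
])

```text
t: 16.8
ee_pos: [0.4394, 0.3647, 0.0439]
orientation: [-0.621, 3.079, 0.0]
contact_force: [-0.7, 0.8, -0.6]
finger_gap: 0.094
grip_force: 0.0
```

>>> move_arm([
  [[0, 0.1, 0, 0, 9.4], [0, 0, 0, 0, 9.4]],
])

```text
t: 17.0
ee_pos: [0.4389, 0.3656, 0.0439]
orientation: [0.621, -3.079, -0.0]
contact_force: [0.2, 0.1, -0.8]
finger_gap: 0.0943
grip_force: 0.0
```

>>> move_arm([
  [[0, 0.1, 0, 0, 9.4], [0, 0, 0, 0, 9.4]],
])

```text
t: 17.2
ee_pos: [0.4385, 0.3666, 0.0439]
orientation: [0.621, -3.079, -0.0]
contact_force: [0.4, 0.2, 0.1]
finger_gap: 0.0941
grip_force: 0.0
```

>>> move_arm([
  [[0, 0.1, 0, 0, 9.4], [0, 0, 0, 0, 9.4]],
])

```text
t: 17.4
ee_pos: [0.4381, 0.3675, 0.0439]
orientation: [0.622, -3.079, -0.0]
contact_force: [-0.7, -0.0, 0.2]
finger_gap: 0.0938
grip_force: 0.0
```

>>> move_arm([
  [[0, 0.1, 0, 0, 9.4], [0, 0, 0, 0, 9.4]],
])

```text
t: 17.6
ee_pos: [0.4379, 0.3682, 0.0438]
orientation: [0.621, -3.08, 0.0]
contact_force: [0.8, -1.0, 0.3]
finger_gap: 0.0941
grip_force: 0.7
```

>>> move_arm([
  [[0, 0.1, 0, 0, 9.4], [0, 0, 0, 0, 9.4]],
])

```text
t: 17.8
ee_pos: [0.4379, 0.3683, 0.0437]
orientation: [0.62, -3.08, 0.003]
contact_force: [2.3, -6.8, 3.6]
finger_gap: 0.0938
grip_force: 3.3
```

>>> move_arm([
  [[0, 0.1, 0, 0, 9.4], [0, 0, 0, 0, 9.4]],
])

```text
t: 18.0
ee_pos: [0.4379, 0.3683, 0.0436]
orientation: [0.619, -3.08, 0.006]
contact_force: [3.7, -11.3, 5.0]
finger_gap: 0.0941
grip_force: 5.8
```

>>> move_arm([
  [[0, -0.2, 0, 0, 9.4], [0, -0.05, 0, 0, 9.4], [0, 0, 0, 0, 9.4]],
])

```text
t: 18.3
ee_pos: [0.4379, 0.3681, 0.0439]
orientation: [0.622, -3.079, -0.001]
contact_force: [0.2, 0.4, -0.1]
finger_gap: 0.0939
grip_force: 0.0
```

>>> move_arm([
  [[0, -0.1, 0, 0, 9.2], [0, -0.1, 0, 0, 9.0], [0, -0.1, 0, 0, 8.8], [0, -0.1, 0, 0, 8.6], [0, -0.1, 0, 0, 8.4], [0, -0.1, 0, 0, 8.2], [0, -0.1, 0, 0, 8.0], [0, 0, 0, 0, 8.0]],
], grip_force=26)

```text
t: 19.1
ee_pos: [0.4408, 0.3613, 0.0439]
orientation: [0.621, -3.08, 0.0]
contact_force: [-0.3, 0.3, -0.3]
finger_gap: 0.0797
grip_force: 0.0
```

>>> move_arm([
  [[0, -0.1, 0, 0, 7.8], [0, -0.1, 0, 0, 7.6], [0, 0, 0, 0, 7.6]],
])

```text
t: 19.4
ee_pos: [0.4416, 0.3594, 0.0439]
orientation: [0.621, -3.08, -0.0]
contact_force: [-0.1, -0.4, 0.5]
finger_gap: 0.076
grip_force: 0.0
```

>>> move_arm([
  [[0, -0.1, 0, 0, 7.4], [0, -0.1, 0, 0, 7.2], [0, 0, 0, 0, 7.2]],
])

```text
t: 19.7
ee_pos: [0.442, 0.3581, 0.0439]
orientation: [0.622, -3.079, -0.001]
contact_force: [-2.1, 2.7, -0.9]
finger_gap: 0.072
grip_force: 2.3
```

>>> move_arm([
  [[0, 0.03, 0, 0, 7.1], [0, -0.05, 0, 0, 7.0], [0, 0, 0, 0, 7.0]],
])

```text
t: 20.0
ee_pos: [0.4424, 0.3573, 0.0439]
orientation: [0.621, -3.079, 0.001]
contact_force: [-1.3, -2.1, 3.2]
finger_gap: 0.0702
grip_force: 5.5
```

>>> move_arm([
  [[0, -0.06, 0, 0, 6.9], [0, -0.06, 0, 0, 6.8], [0, 0, 0, 0, 6.8]],
])

```text
t: 20.3
ee_pos: [0.4428, 0.3564, 0.0439]
orientation: [0.621, -3.079, -0.0]
contact_force: [-1.5, -2.0, 2.8]
finger_gap: 0.068
grip_force: 5.5
```

>>> move_arm([
  [[0, -0.05, 0, 0, 6.7], [0, -0.05, 0, 0, 6.6], [0, 0, 0, 0, 6.6]],
])

```text
t: 20.6
ee_pos: [0.4432, 0.3554, 0.0439]
orientation: [0.621, -3.079, 0.0]
contact_force: [-2.4, -2.7, 3.4]
finger_gap: 0.0661
grip_force: 6.0
```

>>> move_arm([
  [[0, -0.06, 0, 0, 6.5], [0, -0.06, 0, 0, 6.4], [0, 0, 0, 0, 6.4]],
])

```text
t: 20.9
ee_pos: [0.4436, 0.3546, 0.0439]
orientation: [0.622, -3.079, -0.001]
contact_force: [-3.1, -0.5, 2.2]
finger_gap: 0.0641
grip_force: 10.7
```

>>> move_arm([
  [[0, -0.05, 0, 0, 6.3], [0, -0.05, 0, 0, 6.2], [0, 0, 0, 0, 6.2]],
])

```text
t: 21.2
ee_pos: [0.4439, 0.3536, 0.0439]
orientation: [0.622, -3.079, -0.001]
contact_force: [-3.1, 0.7, 2.4]
finger_gap: 0.062
grip_force: 9.9
```

>>> move_arm([
  [[0, -0.03, 0, 0, 6.1], [0, -0.04, 0, 0, 6.0], [0, 0, 0, 0, 6.0]],
])

```text
t: 21.5
ee_pos: [0.4443, 0.3527, 0.0438]
orientation: [0.621, -3.079, 0.0]
contact_force: [-3.7, -3.1, 5.2]
finger_gap: 0.06
grip_force: 10.9
```

>>> move_arm([
  [[0, -0.05, 0, 0, 5.9], [0, -0.05, 0, 0, 5.8], [0, 0, 0, 0, 5.8]],
])

```text
t: 21.8
ee_pos: [0.4446, 0.3518, 0.0439]
orientation: [0.622, -3.079, 0.0]
contact_force: [-3.9, -2.3, 5.2]
finger_gap: 0.0579
grip_force: 14.9
```

>>> move_arm([
  [[0.03, -0.05, 0, 0, 5.7], [0.03, -0.05, 0, 0, 5.6], [0, 0, 0, 0, 5.6]],
])

```text
t: 22.1
ee_pos: [0.4448, 0.3508, 0.0439]
orientation: [-0.621, 3.079, 0.001]
contact_force: [-1.1, -1.0, 1.4]
finger_gap: 0.0563
grip_force: 13.4
```

>>> move_arm([
  [[0, -0.05, 0, 0, 5.5], [0, -0.05, 0, 0, 5.4], [0, 0, 0, 0, 5.4]],
])

```text
t: 22.4
ee_pos: [0.4452, 0.3498, 0.0439]
orientation: [-0.621, 3.079, 0.0]
contact_force: [0.4, -1.2, 0.6]
finger_gap: 0.0539
grip_force: 9.9
```

>>> move_arm([
  [[0, -0.05, 0, 0, 5.3], [0, -0.05, 0, 0, 5.2], [0, 0, 0, 0, 5.2]],
])

```text
t: 22.7
ee_pos: [0.4455, 0.3487, 0.0439]
orientation: [0.621, -3.08, 0.0]
contact_force: [1.4, -1.4, 1.0]
finger_gap: 0.0526
grip_force: 4.9
```

>>> move_arm([
  [[0, -0.05, 0, 0, 5.1], [0, -0.05, 0, 0, 5.0], [0, 0, 0, 0, 5.0]],
])

```text
t: 23.0
ee_pos: [0.4459, 0.3478, 0.0438]
orientation: [-0.621, 3.08, -0.0]
contact_force: [2.8, -2.6, 0.9]
finger_gap: 0.05
grip_force: 1.7
```

>>> move_arm([
  [[0, -0.08, 0, 0, 4.9], [0, -0.06, 0, 0, 4.8], [0, -0.05, 0, 0, 4.7], [0, 0, 0, 0, 4.7]],
])

```text
t: 23.4
ee_pos: [0.4463, 0.3463, 0.0438]
orientation: [0.621, -3.079, -0.0]
contact_force: [0.9, -0.3, 0.4]
finger_gap: 0.0468
grip_force: 0.6
```

>>> move_arm([
  [[0, -0.05, 0, 0, 4.6], [0, -0.05, 0, 0, 4.5], [0, 0, 0, 0, 4.5]],
])

```text
t: 23.7
ee_pos: [0.4468, 0.3454, 0.0439]
orientation: [0.621, -3.079, -0.0]
contact_force: [0.2, -0.6, 0.2]
finger_gap: 0.045
grip_force: 0.3
```

>>> move_arm([
  [[0, 0, 0, 0, 5.0], [0, 0, 0, 0, 5.5], [0, 0, 0, 0, 6.0], [0, 0, -2, 0, 6], [0, 0, -3, 0, 6], [0, 0, -4, 0, 6], [0, 0, -4, 0, 6], [0, 0, 0, 0, 6], [0, 0, 0, 0, 6]],
])

```text
t: 24.6
ee_pos: [0.4471, 0.3455, 0.1755]
orientation: [-0.621, 3.078, 0.0]
contact_force: [0.3, -0.1, -0.8]
finger_gap: 0.06
grip_force: 0.0
```

```bash
python3 - <<'E'
from h import *
from bench import bot,read_camera,models
import cv2
s=bot.observe(); print(s["ee_pos"],s["joint_pos"])
d=read_camera("scene")["img"][:,:,::-1]; t=read_camera("top")["img"][:,:,::-1]
for c in("top","scene"):
  print([(np.round(r["xyz"],3),round(r["conf"],2)) for r in models.spot_in("clamp_lever",c)])
o=np.zeros((560,800,3),np.uint8)
o[:480,:400]=cv2.resize(t[150:270,220:320],(400,480),interpolation=cv2.INTER_CUBIC)
o[:,400:]=cv2.resize(d[110:250,210:310],(400,560),interpolation=cv2.INTER_CUBIC)
cv2.imwrite("pics/lock.png",o)
E
```

```text
[0.44713183 0.3454618  0.17548269] [ 0.15151427  0.63695881 -1.19970794  1.77130958  0.64143439  1.18902763
  0.73006605]
[]
[(array([0.398, 0.318, 0.061]), 0.46)]
```

View pics/lock.png

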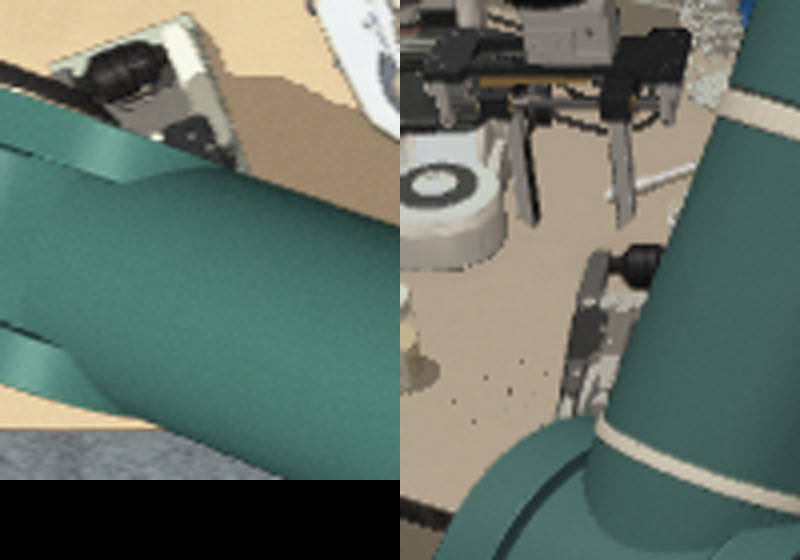

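The plier is locked and the cassette is shut with no band showing, at crop (125,65). Next I'll turn the wrist back, close the fingers and go to the lever tab.

>>> move_arm([
  [[0, 0, 0, 0.13, 3], [0, 0, 0, 0.13, 0], [0, 0, 0, 0.13, 0], [0, 0, 0, 0.13, 0], [0, 0, 0, 0.13, 0], [0, 0, 0, 0.13, 0], [0, 0, 0, 0.13, 0], [0, 0, 0, 0.13, 0], [0, 0, 0, 0.13, 0], [0, 0, 0, 0.13, 0], [0, 0, 0, 0.13, 0], [0, 0, 0, 0.13, 0], [0, 0, 0, 0, 0]],
], grip_force=10)

```text
t: 26.1
ee_pos: [0.4465, 0.3453, 0.1734]
orientation: [-1.727, -2.624, 0.001]
contact_force: [-0.6, 0.1, 0.5]
finger_gap: 0.0008
grip_force: 0.0
```

```bash
python3 - <<'E'
from h import *
from bench import bot
s=bot.observe(); print(s["ee_pos"],s["joint_pos"],s["finger_gap"],rel(s,[.3624,.2932,.057]))
E
```

```text
[0.44648243 0.34527568 0.17340564] [-0.05605893  0.47062889 -0.8490478   1.7779065   0.39709519  1.07509623
 -0.63803469] 0.0007991533393247984 (array([-1.45, -9.77, 11.65]), 'yaw', 1.978)
```

>>> move_arm([
  [[-0.3, -2, 0, 0, 0], [-0.3, -2, 0, 0, 0], [-0.3, -2, 0, 0, 0], [-0.3, -2, 0, 0, 0], [-0.25, -1.8, 0, 0, 0], [0, 0, 2.5, 0, 0], [0, 0, 2.5, 0, 0], [0, 0, 2, 0, 0], [0, 0, 0, 0, 0]],
])

```text
t: 27.0
ee_pos: [0.3613, 0.2923, 0.1018]
orientation: [-1.717, -2.628, 0.005]
contact_force: [-1.4, 0.3, 0.5]
finger_gap: 0.0005
grip_force: 0.0
```

```bash
python3 - <<'E'
from h import *
from bench import bot,read_camera,models
import cv2
s=bot.observe(); print(s["ee_pos"],s["joint_pos"],rel(s,[.3624,.2932,.057]))
d=read_camera("scene")["img"][:,:,::-1]; t=read_camera("top")["img"][:,:,::-1]
for c in("top","scene"):
  print([(np.round(r["xyz"],3),round(r["conf"],2)) for r in models.spot_in("clamp_lever",c)])
o=np.zeros((560,800,3),np.uint8)
o[:480,:400]=cv2.resize(t[150:270,220:320],(400,480),interpolation=cv2.INTER_CUBIC)
o[:,400:]=cv2.resize(d[130:270,200:300],(400,560),interpolation=cv2.INTER_CUBIC)
cv2.imwrite("pics/lev.png",o)
E
```

```text
[0.36134276 0.29226259 0.10184321] [-0.01177918  0.3988447  -0.86337733  2.06984002  0.40147481  0.84963512
 -0.69561138] (array([0.04, 0.15, 4.48]), 'yaw', 1.984)
[(array([ 0.43 , -0.184,  0.045]), 0.75)]
[(array([ 0.416, -0.273,  0.042]), 0.61)]
```

View pics/lev.png

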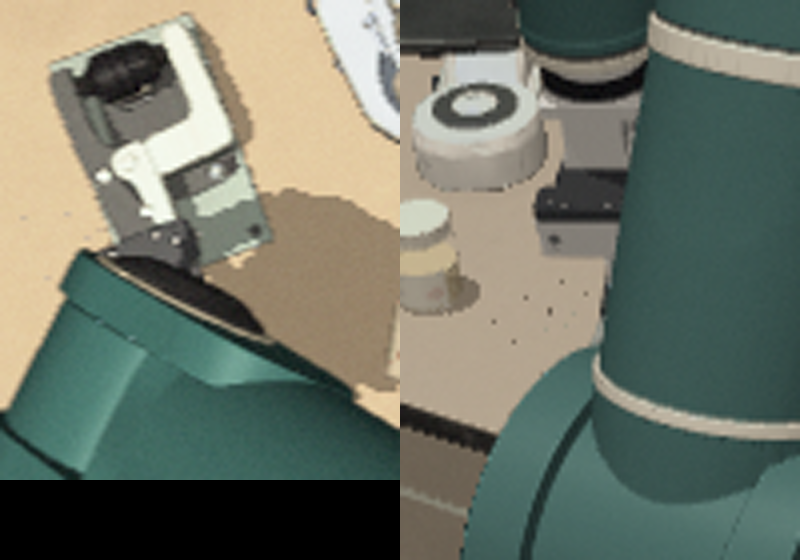

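The plier stays locked and the lever tail is hidden by the arm, so I'll feel for it. I'm descending beside the tab.

>>> move_arm([
  [[0, 0, 1.3, 0, 0], [0, 0, 0.8, 0, 0], [0, 0, 0.8, 0, 0], [0, 0, 0, 0, 0]],
])

```text
t: 27.6
ee_pos: [0.3621, 0.2927, 0.0738]
orientation: [-1.723, -2.626, 0.002]
contact_force: [0.0, -0.2, -0.5]
finger_gap: 0.0002
grip_force: 0.0
```

>>> move_arm([
  [[0, 0, 0.8, 0, 0], [0, 0, 0.7, 0, 0], [0, 0, 0, 0, 0]],
])

```text
t: 27.9
ee_pos: [0.3623, 0.2928, 0.059]
orientation: [-1.724, -2.626, 0.002]
contact_force: [-0.7, -0.2, 0.2]
finger_gap: 0.0009
grip_force: 0.0
```

>>> move_arm([
  [[0.3, 0, 0, 0, 0], [0.2, 0, 0, 0, 0], [0, 0, 0, 0, 0]],
])

```text
t: 28.2
ee_pos: [0.3607, 0.298, 0.0601]
orientation: [1.724, 2.627, 0.001]
contact_force: [0.0, -0.9, 0.1]
finger_gap: 0.0004
grip_force: 0.2
```

Now I'll step outward with tool +x.

>>> move_arm([
  [[0.2, 0, 0, 0, 0], [0.2, 0, 0, 0, 0], [0, 0, 0, 0, 0]],
])

```text
t: 28.5
ee_pos: [0.359, 0.3014, 0.0599]
orientation: [1.724, 2.626, -0.0]
contact_force: [0.5, -1.6, 1.5]
finger_gap: 0.0006
grip_force: 0.9
```

>>> move_arm([
  [[0.2, 0, 0, 0, 0], [0.2, 0, 0, 0, 0], [0, 0, 0, 0, 0]],
])

```text
t: 28.8
ee_pos: [0.3574, 0.3051, 0.0598]
orientation: [-1.724, -2.626, 0.0]
contact_force: [0.5, -2.2, 0.1]
finger_gap: 0.0005
grip_force: 1.2
```

>>> move_arm([
  [[0.2, 0, 0, 0, 0], [0.2, 0, 0, 0, 0], [0, 0, 0, 0, 0]],
])

```text
t: 29.1
ee_pos: [0.3558, 0.3089, 0.0599]
orientation: [-1.723, -2.626, -0.0]
contact_force: [0.5, -1.9, 0.2]
finger_gap: 0.0005
grip_force: 1.1
```

>>> move_arm([
  [[0.25, 0, 0, 0, 0], [0.25, 0, 0, 0, 0], [0.25, 0, 0, 0, 0], [0, 0, 0, 0, 0]],
])

```text
t: 29.5
ee_pos: [0.3529, 0.316, 0.0599]
orientation: [-1.723, -2.627, -0.001]
contact_force: [1.7, -1.4, 0.4]
finger_gap: 0.0008
grip_force: 0.9
```

>>> move_arm([
  [[0.25, 0, 0, 0, 0], [0.25, 0, 0, 0, 0], [0.25, 0, 0, 0, 0], [0, 0, 0, 0, 0]],
])

```text
t: 29.9
ee_pos: [0.3497, 0.3229, 0.0599]
orientation: [-1.723, -2.626, -0.0]
contact_force: [1.2, -0.3, -0.7]
finger_gap: 0.0004
grip_force: 0.6
```

>>> move_arm([
  [[0.25, 0, 0, 0, 0], [0.25, 0, 0, 0, 0], [0.25, 0, 0, 0, 0], [0, 0, 0, 0, 0]],
])

```text
t: 30.3
ee_pos: [0.3467, 0.3297, 0.0599]
orientation: [-1.723, -2.626, -0.0]
contact_force: [0.1, -0.4, -0.4]
finger_gap: 0.0006
grip_force: 0.3
```

>>> move_arm([
  [[0.25, 0, 0, 0, 0], [0.25, 0, 0, 0, 0], [0.25, 0, 0, 0, 0], [0, 0, 0, 0, 0]],
])

```text
t: 30.7
ee_pos: [0.3437, 0.3367, 0.0599]
orientation: [-1.723, -2.627, -0.0]
contact_force: [-0.8, 0.1, -0.3]
finger_gap: 0.0003
grip_force: 0.0
```

```bash
python3 - <<'E'
from bench import bot,read_camera
import cv2,numpy as np
t=read_camera("top")["img"][:,:,::-1]; d=read_camera("scene")["img"][:,:,::-1]
o=np.zeros((560,800,3),np.uint8)
o[:480,:400]=cv2.resize(t[150:270,220:320],(400,480),interpolation=cv2.INTER_CUBIC)
o[:,400:]=cv2.resize(d[130:270,200:300],(400,560),interpolation=cv2.INTER_CUBIC)
cv2.imwrite("pics/rel.png",o)
E
```

```text
(no output)
```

View pics/rel.png

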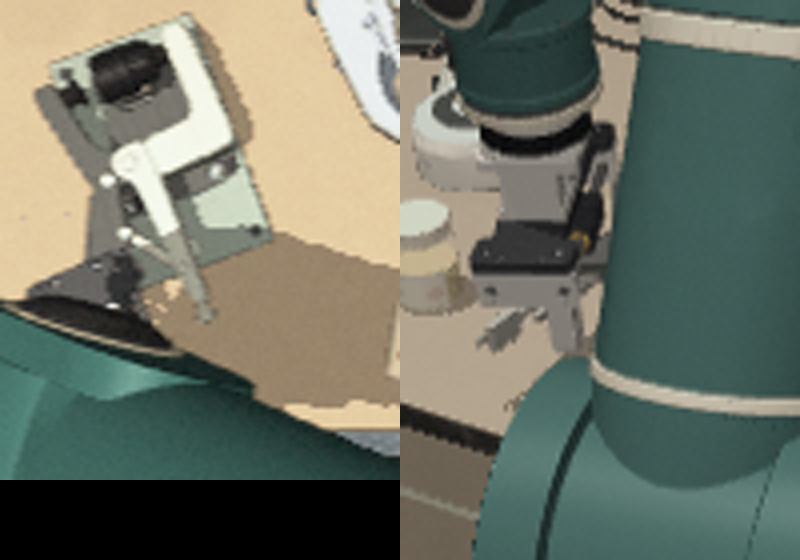

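The jaws are open, with the moving jaw splayed at crop (70,130). The cassette is shut in the nest at (128,65), and the tail has swung clear at (505,325). I'll withdraw.

>>> move_arm([
  [[-0.5, 0, 0, 0, 0], [-0.5, 0, 0, 0, 0], [0, 0, -2, 0, 0], [0, 0, -3, 0, 0], [0, 0, -3, 0, 0], [0, 0, -3, 0, 0], [0, 0, 0, 0, 0], [0, 0, 0, 0, 0], [0, 0, 0, 0, 0], [0, 0, 0, 0, 0]],
])

```text
t: 31.8
ee_pos: [0.3477, 0.3266, 0.169]
orientation: [-1.723, -2.626, 0.002]
contact_force: [0.1, -0.1, -0.7]
finger_gap: 0.0006
grip_force: 0.0
```

```bash
python3 - <<'E'
from bench import job
print(job.sign_off())
E
```

```text
the job is handed in; nothing more can be done
None
```

I handed the job in at about 32 s: the open cassette was pressed shut in the plier and left lying in the nest, and the last picture shows the jaws open; sign-off returned no verdict.

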